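# Try out the folding lid stay of the snack chest

## Robot

A 6-joint arm with a two-finger parallel gripper is mounted at the origin on the work surface. World frame = base frame: x ahead of the robot, y to its left, z up, the work surface at z = 0. Lengths are in m, angles in rad, forces in N, time in s.
With the tool pointing down it reaches from about 0.275 to 0.825 m from the base axis. Payload 5.2 kg.
Tool frame: the origin (TCP) lies at the very end of the fingers, on their centre line; the grasp point (between the pads) lies 19 mm behind it; z points along the fingers, y is the line along which they close (so a half turn about z gives the same grasp; the last joint's range is limited). The gripper opens to 93 mm and grips with 3 to 60 N. Pads are 15 mm wide; open, the fingers measure 128 mm over their backs; the gripper's body (75 mm by 188 mm) begins 65 mm behind the grasp point.
Start: joints at [1.07, 0.259, 1.535, -0, 1.348, -0.203], TCP at [0.161, 0.526, 0.219] pointing down, gripper open.
Joint ranges: [-3.14, 3.14], [-0.91, 2.08], [0.19, 2.58], [-1.22, 4.36], [0.22, 2.71], [-3.12, 3.12]. Speed limits (rad/s): [2.57, 2.57, 3.14, 3.14, 3.14, 3.14].

## Interface

Orientations are given as a 3x3 rotation matrix whose columns are the frame's x, y, z axes.
In Python, from plant import bot gives the robot as it stands. The module is installed in compiled form; this text tells all that it offers. Calls block until the motion is done:
- bot.move_pose(position, orientation): joint-space move of the TCP to a pose.
- bot.move_linear(position, frame=None, max_speed=0.15, contact_N=None): straight line of the TCP; frame=None keeps the orientation; max_speed is the mean speed in m/s. With contact_N (N) it stops when the force on the tool has changed by that much, and returns True; else False.
- bot.movej(angles): joint-space move.
- bot.release() and bot.close(): open the fingers fully, or close them until they stop; the grip force is fixed at half the most.
- bot.pause(seconds).
- bot.solve_ik(position, orientation): joint angles nearest the present ones, or None.
- bot.camera(name): name is "side" or "top"; returns a dict with "img" (384x512x3 uint8, red, green, blue), "vfov" (degrees; the focal length in pixels is half the picture's height over the tangent of half this angle, whatever the lens; pixels are square), "cx", "cy" (the principal point, pixels), "dist" ([k1, k2, p1, p2, k3] as OpenCV has them; the pictures are not rectified), "R" (3x3) and "t" (3): a world point X has camera coordinates R X + t. Camera axes: x right, y down, z forward; pixel columns grow to the right and rows downward; lengths in m; the calibration is good to about 2 mm. A picture is of the moment at which its call begins. There is no depth.
A pose or a line that the arm cannot do raises bot.Unreachable and nothing moves.
- bot.finish_job(): hands the job in; it is judged then, once.
Trained networks look in the newest picture that a camera, given by its name, has taken for a name from the list of things; names that differ only in an ending like _2 or _b are one class to them, and where a whole thing is asked for, a point or a joint stands for the part that bears it (a point fixed in the world has none). Each returns a list of dicts, best first, with "conf" (0 to 1); they miss things now and then, are a little off and sometimes report something else, mostly with a low value. They report only what shows in the picture. A call takes as long as a camera call.
- bot.boxes_of(camera, target): "xyz" ([x, y, z] in m, in world coordinates, good to about 4 mm: the middle of the surface that is visible of it).
- bot.trace(camera, target): "mask" (384x512 bool, what is visible of it).
- bot.landmark_of(camera, target): "xyz" ([x, y, z] in m, in world coordinates, good to about 4 mm: a listed point, or the origin of a listed thing).
Readings, each from a call of its own:
- bot.get_time_s(): time.
- bot.get_joint_positions(): joint angles.
- bot.get_joint_velocities(): joint speeds.
- bot.get_joint_torque(): joint torques, N m.
- bot.get_tool_pos(): TCP position.
- bot.get_tool_rot(): TCP orientation.
- bot.get_contact_force(): force on the tool from outside, world axes, zero at the start.
- bot.get_ft_torque(): the same for the moment, N m.
- bot.get_opening(): finger opening in m.
- bot.get_grip_force(): force on a finger pad.
Only numpy, scipy, OpenCV 4.12 (cv2) and the standard library are available. Lean on these libraries where they do the work, as an engineer would, in place of code of your own. Each camera call takes 0.05 s, during which the arm holds its last target. There are 200 camera calls.

## Task

The snack chest on the break-room table has just been fitted with a folding stay; try it out. Raise the lid by its bar until it goes no further and the stay locks straight, let go and take the hand clear so that the lid stands open by itself. Then press the thumb pad at the stay's knee down to break the stay, and let the lid come down gently until it is fully shut.

Things in the scene. Friction and masses are not known exactly. Their poses are not given: they have to be found in the camera images.
- chest: White chest, 200 (x) x 320 (y) x 100 mm high, fixed to the table, with a dark wooden lid. Origin: centre of its underside; x points from the robot side to the hinge side, y left, z up. Lid (204 x 330 x 10 mm, 0.5-0.75 kg) on top; hinge axis along y at x = +100, z = 100 mm; it opens away from the robot. A folding stay is on the outside of the right (-y) side.
- lid_bar (a point): Middle of the round steel bar (10 mm thick, 120 mm long along y) that raises the lid. It stands on two legs off the lid's near edge: with the lid shut at x = -128, y = 0, z = 136 mm in the chest's frame, 26 mm before the edge, 25 mm above the lid's top, free space round it. Frame turns with the lid, about +y as it rises; lid shut, it is parallel to the chest's.
- thumb_pad (a point): Centre of the top face of the steel thumb pad, 40 (x) x 48 (y) x 8 mm, at the stay's knee, 49 mm outside the lid's right edge. Hangs low beside the chest when shut; almost level, about 154 mm above the table, when locked. Its link (89 mm to the knee) swings about a pivot at chest x = -90, z = 100 mm; pressed, the pad goes down and a little to +x.
- lid (a joint): Lid hinge, rad: 0 shut, grows as the lid is raised; the stay comes straight and stops it at 1.20 (69 degrees). The hinge is damped: with the stay broken the lid sinks shut by its own weight in about 3 s.
- knee (a joint): Knee of the stay, rad: 0 folded (lid shut), 1.80 straight, 2.01 locked (past straight, knee up, against its stop). A light spring carries it past straight once the lid is raised as far as it goes; locked, it holds the lid. About 2 to 4 N down on the pad breaks it; with the pad some 40 mm below its locked height the lid sinks by itself.

How it is judged:
By the outcome, as a careful person would: the job done as asked, in the order asked, and still so for the second after the job is handed in, with the robot touching nothing.
It also fails if it takes over 61 s, if anything falls off the work surface, if the arm or the gripper's body presses on something with over 40 N, if the wrist force passes 120 N, or if a joint passes its speed limit or range.

## Working session

There is one attempt and no reset: what is moved stays moved. The work goes in short steps, each a Python script; the robot and the scene stay as the last script left them, time stands still between calls to the robot, and variables do not carry over. Pictures are saved under pics/ and viewed, at most 10 in all, crops included, and the job is handed in when it is done.

```bash
mkdir -p pics; python3 - <<'E'
from plant import bot
import cv2
ims=[]
for c in("side","top"):
    d=bot.camera(c); cv2.imwrite(f"pics/{c}0.png",d["img"][:,:,::-1])
    print(c,d["vfov"],d["R"],d["t"])
    for t in("chest","lid_bar","thumb_pad"):
        print(t,bot.landmark_of(c,t)[:2],[ (b["xyz"],b["conf"]) for b in bot.boxes_of(c,t)[:2]])
print(bot.get_time_s(),bot.get_tool_rot())
E
```

```text
side 48.91650891284708 [[-0.80960089 -0.58659097 -0.02138751]
 [-0.36283157  0.52874968 -0.76731807]
 [ 0.46141049 -0.61346133 -0.64090994]] [0.46194101 0.33356528 0.60447783]
chest [{'xyz': [0.5924, -0.0099, -0.0003], 'conf': 0.75}] [([0.5588, 0.0511, 0.1087], 0.9)]
lid_bar [] [([0.5732, 0.0285, 0.1161], 0.61)]
thumb_pad [] []
top 48.352217908119385 [[ 0.02067723 -0.99977912  0.00376334]
 [-0.99357923 -0.0209675  -0.11117863]
 [ 0.11123298 -0.00144031 -0.99379331]] [-0.03347397  0.6152547   0.76380005]
chest [{'xyz': [0.5897, -0.0036, -0.0025], 'conf': 0.71}] [([0.5845, -0.0097, 0.1101], 0.71)]
lid_bar [{'xyz': [0.4613, -0.0185, 0.136], 'conf': 0.79}] [([0.5827, -0.0093, 0.1123], 0.79)]
thumb_pad [{'xyz': [0.5878, -0.2245, 0.0345], 'conf': 0.9}] [([0.5803, -0.197, 0.0519], 0.9)]
0.7 [[-9.55987454e-01  2.93407545e-01 -7.88301618e-06]
 [ 2.93407545e-01  9.55987454e-01  2.84408791e-05]
 [ 1.58808331e-05  2.48761872e-05 -1.00000000e+00]]
```

View pics/top0.png

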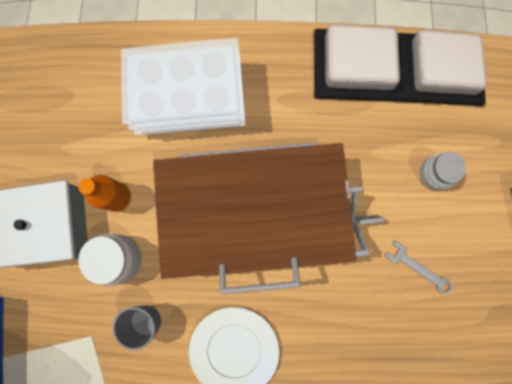

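View pics/side0.png

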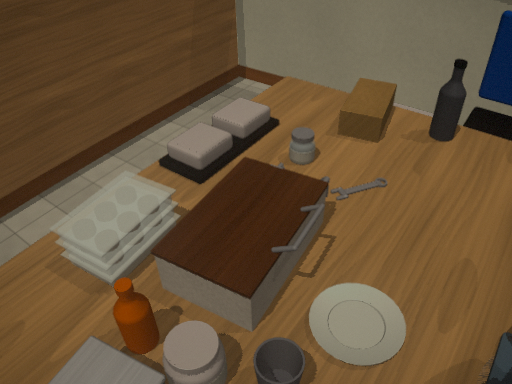

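```bash
cat >h.py <<'E'
import numpy as np,cv2
from plant import bot
def ray(c,px,z):
    d=bot.camera(c) if isinstance(c,str) else c
    f=192/np.tan(np.radians(d["vfov"])/2); K=np.array([[f,0,d["cx"]],[0,f,d["cy"]],[0,0,1.]])
    u=cv2.undistortPoints(np.array(px,float).reshape(-1,1,2),K,np.array(d["dist"])).reshape(-1,2)
    R=np.array(d["R"]);t=np.array(d["t"]); o=-R.T@t; v=np.c_[u,np.ones(len(u))]@R
    return o+v*((z-o[2])/v[:,2])[:,None]
E
python3 - <<'E'
from h import *
d=bot.camera("top")
P=ray(d,[(154,160),(343,143),(356,261),(162,277)],.11)
print(P.round(4),[np.linalg.norm(P[i]-P[(i+1)%4]).round(4) for i in range(4)])
B=ray(d,[(222,290.5),(298,284.5)],.136);print(B.round(4),B.mean(0))
e=P[0]-P[1]+P[3]-P[2];yaw=np.arctan2(-e[0],e[1])
b=B[0]-B[1];print("yaw",yaw,np.arctan2(-b[0],b[1]))
x=np.array([np.cos(yaw),np.sin(yaw),0])
c=P.mean(0)-x*(-.002);print("chest",c)
print("bar pred",c-.128*x)
print([bot.landmark_of("top","lid_bar")[:1] for _ in range(2)])
m=bot.trace("top","lid_bar")
if m:
    q=cv2.minAreaRect(np.argwhere(m[0]["mask"])[:,::-1].astype(np.float32));print(q,m[0]["conf"])
E
```

```text
[[ 0.6709  0.1672  0.11  ]
 [ 0.7075 -0.1582  0.11  ]
 [ 0.5058 -0.1803  0.11  ]
 [ 0.4723  0.1445  0.11  ]] [np.float64(0.3274), np.float64(0.2029), np.float64(0.3264), np.float64(0.1999)]
[[ 0.4556  0.0408  0.136 ]
 [ 0.4677 -0.0808  0.136 ]] [ 0.46162193 -0.01999276  0.136     ]
yaw 0.10751392330688923 0.09910311594463432
chest [ 0.59110568 -0.00648477  0.11      ]
bar pred [ 0.46384476 -0.02022006  0.11      ]
[[{'xyz': [0.4593, -0.0222, 0.138], 'conf': 0.66}], [{'xyz': [0.4593, -0.0222, 0.138], 'conf': 0.66}]]
((258.70916748046875, 220.24708557128906), (140.59848022460938, 205.3453369140625), 85.11479949951172) 0.58
```

```bash
cat >>h.py <<'E'
yaw=.104; C=np.array([.589,-.0066,0]); X=np.array([np.cos(yaw),np.sin(yaw),0]); Y=np.array([-X[1],X[0],0]); Z=np.array([0,0,1.])
def W(x,y,z): return C+x*X+y*Y+z*Z
def barp(th): return W(.1-.228*np.cos(th)+.036*np.sin(th),0,.1+.228*np.sin(th)+.036*np.cos(th))
def down(s,tilt=0):  # tool y along s*X, leaning so the hand sits to -Y by tilt
    z=-Z*np.cos(tilt)+Y*np.sin(tilt); y=s*X
    return np.c_[np.cross(y,z),y,z]
E
python3 - <<'E'
from h import *
for s in(1,-1):
    print(s,[np.round(q,2) if (q:=bot.solve_ik(barp(t)-.014*Z+dz*Z,down(s))) is not None else None for t,dz in((0,.1),(0,0),(.6,0),(1.2,0),(1.2,.12))])
    print([np.round(q,2) if (q:=bot.solve_ik(W(-.014,-.226,z),down(s,a))) is not None else None for z,a in((.2,.35),(.1,.35),(.2,0.),(.1,0.))])
E
```

```text
1 [array([-0.29,  0.1 ,  1.73, -0.  ,  1.32, -0.39]), array([-0.29,  0.2 ,  1.88, -0.  ,  1.07, -0.39]), array([-0.24,  0.19,  1.56, -0.  ,  1.39, -0.34]), array([-0.18,  0.39,  1.13, -0.  ,  1.62, -0.28]), array([-0.18,  0.4 ,  0.83, -0.  ,  1.91, -0.28])]
[array([-0.69,  0.57,  1.16,  0.24,  1.66, -0.8 ]), array([-0.69,  0.65,  1.28,  0.24,  1.47, -0.85]), array([-0.54,  0.44,  1.32, -0.  ,  1.38, -0.65]), array([-0.54,  0.51,  1.45, -0.  ,  1.17, -0.65])]
-1 [array([-0.29,  0.1 ,  1.73, -0.  ,  1.32,  2.75]), array([-0.29,  0.2 ,  1.88, -0.  ,  1.07,  2.75]), array([-0.24,  0.19,  1.56, -0.  ,  1.39,  2.8 ]), array([-0.18,  0.39,  1.13, -0.  ,  1.62,  2.86]), array([-0.18,  0.4 ,  0.83, -0.  ,  1.91,  2.86])]
[array([-0.69,  0.57,  1.16,  0.24,  1.66,  2.34]), array([-0.69,  0.65,  1.28,  0.24,  1.47,  2.3 ]), array([-0.54,  0.44,  1.32, -0.  ,  1.38,  2.49]), array([-0.54,  0.51,  1.45, -0.  ,  1.17,  2.49])]
```

```bash
python3 - <<'E'
from h import *
b=barp(0); D=down(1)
bot.move_linear(bot.get_tool_pos()+.08*Z,max_speed=.25)
bot.move_pose(b+.15*Z,D)
print(bot.move_linear(b-.014*Z,max_speed=.1,contact_N=6),bot.get_tool_pos(),b)
print(bot.get_contact_force())
bot.close()
print(bot.get_opening(),bot.get_grip_force(),bot.get_contact_force(),bot.get_tool_pos(),bot.get_time_s())
cv2.imwrite("pics/t1.png",bot.camera("top")["img"][:,:,::-1]);d=bot.camera("side")["img"];cv2.imwrite("pics/s1.png",d[:,:,::-1])
E
```

```text
False [ 0.46210693 -0.0199954   0.12251058] [ 0.4616916  -0.01988802  0.136     ]
[-0.70400879 -0.1116309   0.16834665]
0.00875443935523953 30.008466839790344 [ 4.99249081  1.21284998 -3.89119302] [ 0.46290195 -0.01979912  0.12214977] 6.6583
```

View pics/s1.png

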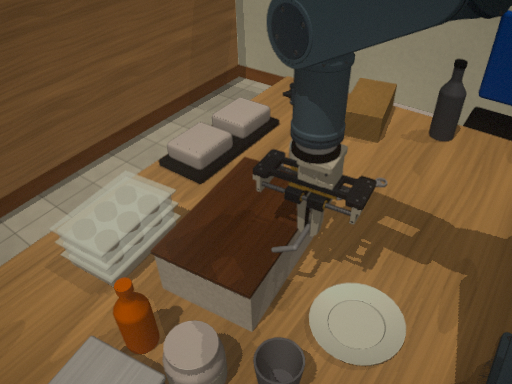

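```bash
python3 - <<'E'
from h import *
p0=bot.get_tool_pos(); off=p0-(barp(0)-.014*Z)
H=W(.1,0,.1); rad=0
for th in np.r_[np.arange(.06,1.09,.06),np.arange(1.1,1.29,.02)]:
    r=barp(th)-H; r/=np.linalg.norm(r); tg=np.cross(Y,r)
    bot.move_linear(barp(th)-.014*Z+off+rad*r,max_speed=.08)
    F=bot.get_contact_force(); fr,ft=F@r,F@tg
    rad+=np.clip(fr*1e-4,-.001,.001)
    if th>1.05 or int(th*100+.5)%18==0 or abs(fr)>25 or abs(ft)>15: print(round(th,2),round(fr,1),round(ft,1),round(F@Y,1),round(rad*1e3,2))
    if np.linalg.norm(F)>60: print("STOP");break
    if th>1.1 and ft<-14: break
print(bot.get_tool_pos(),bot.get_opening(),bot.get_time_s())
bot.camera("top");bot.camera("side")
print([bot.landmark_of(c,"thumb_pad")[:1] for c in("top","side")])
cv2.imwrite("pics/s2.png",bot.camera("side")["img"][:,:,::-1])
cv2.imwrite("pics/t2.png",bot.camera("top")["img"][:,:,::-1])
E
```

```text
0.18 0.8 -3.2 0.1 -0.28
0.36 3.2 -2.6 0.3 0.96
0.54 1.5 -2.0 4.5 1.61
0.72 2.3 -1.9 4.7 2.39
0.9 2.2 -2.2 5.7 3.24
1.08 1.0 -0.8 5.2 3.74
1.1 2.2 -0.7 6.1 3.95
1.12 0.2 -0.7 5.7 3.98
1.14 1.5 -0.0 5.6 4.13
1.16 0.0 0.0 5.0 4.13
1.18 0.8 0.4 5.6 4.21
1.2 2.2 -4.2 4.9 4.43
1.22 3.3 -11.9 4.8 4.76
1.24 5.8 -22.5 3.7 5.34
[ 6.42973193e-01 -3.88563302e-04  3.17134299e-01] 0.009131890226862782 14.6083
[[{'xyz': [0.6059, -0.2228, 0.1465], 'conf': 0.88}], [{'xyz': [0.6027, -0.2183, 0.1467], 'conf': 0.86}]]
```

View pics/s2.png

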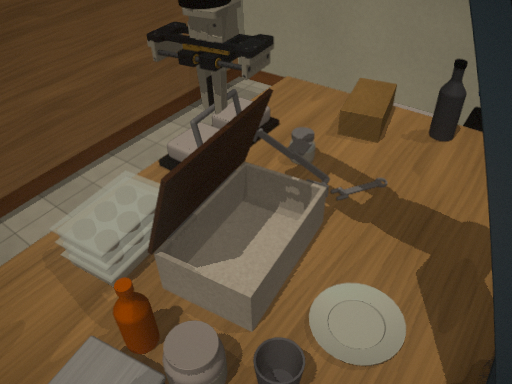

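```bash
python3 - <<'E'
from h import *
bot.pause(.8)
bot.camera("top");bot.camera("side")
print([bot.landmark_of(c,"thumb_pad")[:1] for c in("top","side")],[bot.boxes_of(c,"thumb_pad")[:1] for c in("top","side")],bot.get_contact_force())
im=bot.camera("side")["img"][60:220,200:400]
cv2.imwrite("pics/s3.png",cv2.resize(im,None,fx=4,fy=3.75)[:,:,::-1])
E
```

```text
[[{'xyz': [0.6066, -0.2188, 0.1509], 'conf': 0.68}], [{'xyz': [0.6025, -0.2213, 0.1457], 'conf': 0.84}]] [[{'xyz': [0.6074, -0.2025, 0.1509], 'conf': 0.73}], [{'xyz': [0.6019, -0.1929, 0.1464], 'conf': 0.96}]] [-22.68496284   1.47487269   1.75178557]
```

View pics/s3.png

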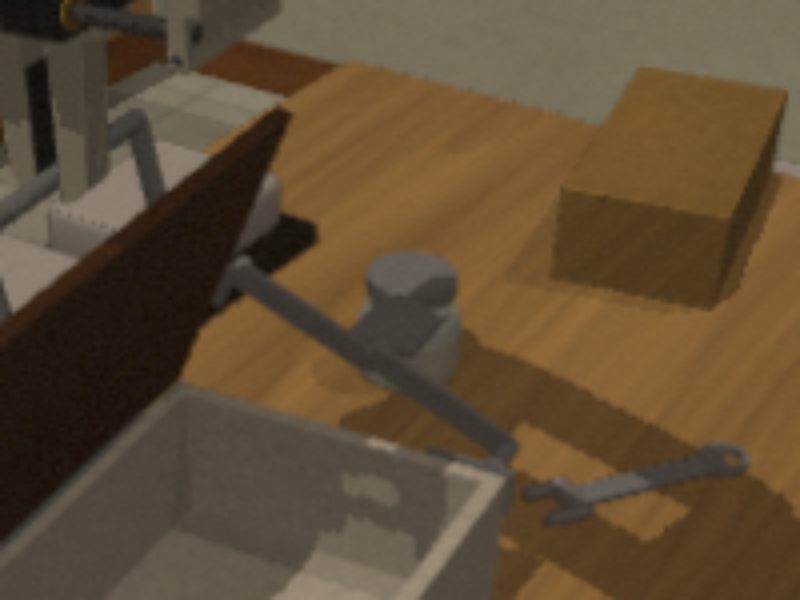

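```bash
python3 - <<'E'
from h import *
H=W(.1,0,.1); r=barp(1.2)-H; r/=np.linalg.norm(r); tg=np.cross(Y,r)
for i in range(9):
    F=bot.get_contact_force()
    bot.camera("top");bot.camera("side")
    z=[[round(v,4) for v in l[0]["xyz"]] if (l:=bot.landmark_of(c,"thumb_pad")) else None for c in("top","side")]
    print(round(F@tg,1),round(F@r,1),z)
    if F@tg>-2: break
    bot.move_linear(bot.get_tool_pos()-.0012*tg,max_speed=.02)
    bot.pause(.15)
print(bot.get_time_s())
E
```

```text
-21.7 6.8 [[0.6085, -0.22, 0.1528], [0.6052, -0.2175, 0.1484]]
-6.6 0.6 [[0.6062, -0.2197, 0.151], [0.6031, -0.2183, 0.1509]]
-3.8 -0.2 [[0.603, -0.2186, 0.1538], [0.5983, -0.2202, 0.1533]]
-2.5 -1.1 [[0.6003, -0.2238, 0.1578], [0.5997, -0.2227, 0.1522]]
0.3 -2.0 [[0.6004, -0.2198, 0.1516], [0.6001, -0.2191, 0.1546]]
18.9417
```

```bash
python3 - <<'E'
from h import *
H=W(.1,0,.1); r=barp(1.2)-H; r/=np.linalg.norm(r); tg=np.cross(Y,r)
bot.move_linear(bot.get_tool_pos()-.001*tg,max_speed=.02); bot.pause(.1)
print(bot.get_contact_force()@tg)
if bot.get_contact_force()@tg>.5:
    bot.release(); p=bot.get_tool_pos(); bot.move_linear(p+.1*Z,max_speed=.15)
    bot.pause(.3)
    bot.camera("top");bot.camera("side")
    print([[np.round(v["xyz"],4) for v in bot.landmark_of(c,n)[:1]] for c in("top","side") for n in("thumb_pad","lid_bar")])
    cv2.imwrite("pics/s4.png",bot.camera("side")["img"][:,:,::-1])
print(bot.get_time_s(),bot.get_contact_force())
E
```

```text
2.9644734360626774
[[], [array([ 0.6347, -0.0026,  0.3276])], [array([ 0.601 , -0.2199,  0.1556])], [array([ 0.6392, -0.0033,  0.327 ])]]
22.125 [0.34717566 0.24661369 0.20122057]
```

View pics/s4.png

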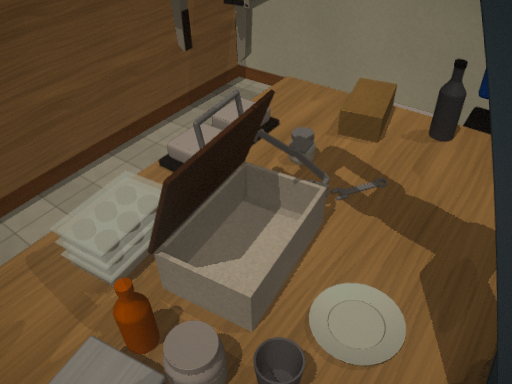

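```bash
python3 - <<'E'
from h import *
D=down(1,.3)
bot.close()
bot.move_pose(W(-.011,-.240,.40),D)
bot.move_linear(W(-.011,-.220,.20),max_speed=.15)
print(bot.move_linear(W(-.011,-.220,.145),max_speed=.03,contact_N=1.2),bot.get_tool_pos(),bot.get_contact_force())
z0=bot.get_tool_pos()[2]
print(bot.get_time_s())
rx,rz=.079,.054; R=np.hypot(rx,rz)
for k in range(1,12):
    z=rz-.005*k; x=np.sqrt(R*R-z*z)-.09
    bot.move_linear(W(x,-.220,z0-.005*k),max_speed=.05)
    F=bot.get_contact_force(); print(k,F.round(1))
    if np.linalg.norm(F)>25: print("STOP");break
bot.camera("top");bot.camera("side")
print([[np.round(v["xyz"],4) for v in bot.landmark_of(c,n)[:1]] for c in("top","side") for n in("thumb_pad","lid_bar")])
print(bot.get_time_s())
cv2.imwrite("pics/s5.png",bot.camera("side")["img"][:,:,::-1])
E
```

```text
True [ 0.6011181  -0.22638824  0.15537281] [ 1.29243189 -0.48194293  2.24361071]
27.3833
1 [ 2.4 -0.3  2.4]
2 [ 1.3 -0.8  1.6]
3 [ 0.9 -0.   1.3]
4 [1.2 0.1 1. ]
5 [-0.4 -0.3  0.2]
6 [ 0.5 -0.4  0. ]
7 [-0.4  0.4  0.2]
8 [-0.2  0.1  1.4]
9 [-0.2  0.4 -0.9]
10 [-0.4 -0.2 -0.2]
11 [ 0.   0.2 -0.9]
[[array([ 0.6186, -0.2181,  0.0941])], [array([ 0.5643, -0.0063,  0.2971])], [array([ 0.6172, -0.2182,  0.0919])], [array([ 0.5647, -0.0121,  0.2968])]]
30.4917
```

View pics/s5.png

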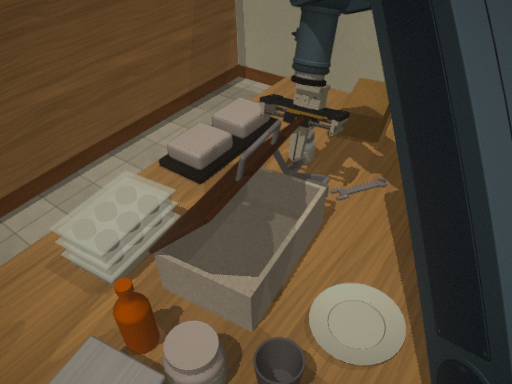

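```bash
python3 - <<'E'
from h import *
p=bot.get_tool_pos()
bot.move_linear(p-.06*Y+.03*Z,max_speed=.12)
bot.move_linear(p-.10*Y+.18*Z,max_speed=.15)
bot.pause(3)
bot.camera("top");bot.camera("side")
print([[np.round(v["xyz"],4) for v in bot.landmark_of(c,n)[:1]] for c in("top","side") for n in("thumb_pad","lid_bar")])
print(bot.get_time_s(),bot.get_contact_force())
cv2.imwrite("pics/s6.png",bot.camera("side")["img"][:,:,::-1])
E
```

```text
[[array([ 0.5924, -0.2199,  0.0343])], [array([ 0.462 , -0.0202,  0.1401])], [], []]
35.7333 [-0.67231399  0.4036644  -0.22494137]
```

View pics/s6.png

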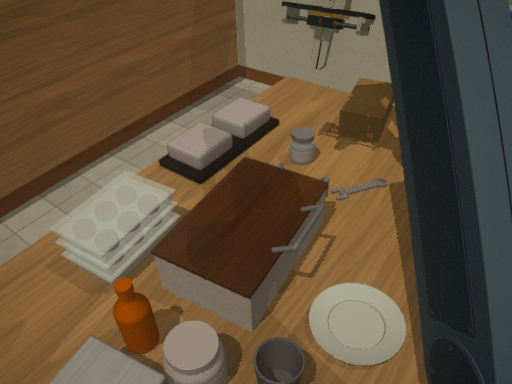

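```bash
python3 - <<'E'
from h import *
bot.pause(1.5)
bot.camera("top");print([np.round(v["xyz"],4) for n in("thumb_pad","lid_bar") for v in bot.landmark_of("top",n)[:1]],bot.get_time_s())
print(bot.finish_job())
E
```

```text
[array([ 0.5894, -0.2232,  0.0335]), array([ 0.4612, -0.0216,  0.1376])] 37.4333
the job is handed in; nothing more can be done
None
```

The job is done and handed in at 37 s: I raised the lid until the stay locked and it stood open alone, then pressed the pad, and the lid sank shut with the hand clear.

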